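# Gauge the mahogany foot in the bench caliper

## Task

Stand the dark mahogany furniture foot with the brass top upright on the steel beam of the bench caliper, between its two jaws and about centred across the beam, and let it go. Then slide the moving jaw by its red knob until the foot bears on both jaws and you feel the sprung brass pad push back, and leave the jaw shut so that the foot stays held, upright.

Things in the scene. Friction and masses are not known exactly. Their poses are not given: they have to be found in the camera images.
- mahogany_foot: Part to gauge: round turned foot, dark red-brown mahogany with brass disc on top, upright on the bench, 65 mm tall, about 100 g. Origin: centre of underside; z up; yaw meaningless. Widest is a straight band of 44 mm diameter, 10 to 46 mm above the underside: grip there. Same-shaped pale beech and grey painted feet stand at least 100 mm off, centre to centre.
- caliper: Bench caliper, fixed: board 360 (x) x 140 (y) x 18 mm, steel beam 60 mm wide flat along its middle; beam top, where the part stands, is 30 mm above the origin. Origin: centre of the board's underside; x along the beam to the fixed jaw. Fixed jaw: block 50 mm wide (y), top at z = 80 mm, with a brass pad whose flat face at x = +100 mm looks to -x; it yields 1 mm per 1.2 N, at most 6 mm.
- moving_jaw: Moving jaw: steel block 50 mm wide on a carriage with an upright red knob, 24 mm across, origin on the knob's axis; red from 20 mm below to 22 above it. Axes as the caliper's. Its flat face is 48 mm to +x of the origin, jaw top level with it, carriage top 30 mm below. Starts 105 to 130 mm open; slides to +x to shut; about 3 N friction, stays where left. Total push with the foot held: 6 to 10 N.
Not all that is in view belongs to the job. Leave any blue or purple look-alike of the mahogany_foot alone.

How it is judged:
On the way, in this order (a step that is already met when the one before it is completed fails the run):
1. the mahogany foot stands on the beam between the open jaws, let go (z of mahogany_foot in the frame of caliper between 0.024 and 0.038 m and angle between mahogany_foot's own z axis and vertical below 0.17 rad and y of mahogany_foot in the frame of caliper between -0.02 and 0.02 m and contact force between the fingers and mahogany_foot below 0.3 N and x of mahogany_foot in the frame of caliper below 0.085 m and x of mahogany_foot in the frame of moving_jaw above 0.065 m and x of moving_jaw in the frame of caliper below -0.003 m), for 0.2 s.
2. the moving jaw presses the foot against the fixed jaw with more than 1.5 N (z of mahogany_foot in the frame of caliper between 0.024 and 0.038 m and angle between mahogany_foot's own z axis and vertical below 0.17 rad and y of mahogany_foot in the frame of caliper between -0.02 and 0.02 m and contact force between moving_jaw and mahogany_foot above 1.5 N and x of mahogany_foot in the frame of caliper above 0.074 m and x of moving_jaw in the frame of caliper above 0.004 m), for 0.2 s.
At the end, for the whole second after the job is handed in: The mahogany foot stands upright (within 10 degrees) on the caliper's beam, within 20 mm of the beam's middle line and up against the fixed jaw (within 6 mm), the moving jaw is shut on it (opening 32 to 50 mm) and still holds it with more than 0.8 N, all at rest and released (z of mahogany_foot in the frame of caliper between 0.024 and 0.038 m and angle between mahogany_foot's own z axis and vertical below 0.17 rad and y of mahogany_foot in the frame of caliper between -0.02 and 0.02 m and contact force between the fingers and mahogany_foot below 0.3 N and x of mahogany_foot in the frame of caliper above 0.072 m and x of moving_jaw in the frame of caliper between 0.002 and 0.02 m and contact force between moving_jaw and mahogany_foot above 0.8 N and linear speed of mahogany_foot below 0.02 m/s); the robot touches nothing.
It also fails if it takes over 48 s, if anything falls off the work surface, if the arm or the gripper's body presses on something with over 40 N, if the wrist force passes 120 N, or if a joint passes its speed limit or range.

## Robot

A 6-joint arm with a two-finger parallel gripper is mounted at the origin on the work surface. World frame = base frame: x ahead of the robot, y to its left, z up, the work surface at z = 0. Lengths are in m, angles in rad, forces in N, time in s.
With the tool pointing down it reaches from about 0.25 to 0.775 m from the base axis. Payload 4 kg.
Tool frame: the origin (TCP) lies between the finger pads; the fingertips stand 14 mm ahead of it and the grasp point (between the pads) lies 5 mm behind it (nose_length is the distance from the TCP to the fingertips, in m); z points along the fingers, y is the line along which they close (so a half turn about z gives the same grasp; the last joint's range is limited). The gripper opens to 94 mm and grips with 3 to 60 N. Pads are 16 mm wide; open, the fingers measure 119 mm over their backs; the gripper's body (75 mm by 177 mm) begins 78 mm behind the grasp point.
Start: joints at [1.234, 0.087, 1.371, -0, 1.684, -0.103], TCP at [0.127, 0.535, 0.22] pointing down, gripper open.
Joint ranges: [-3.1, 3.1], [-0.76, 2.03], [0.27, 2.55], [-1.08, 4.22], [0.17, 2.65], [-2.57, 2.57]. Speed limits (rad/s): [2.79, 2.79, 3.14, 3.14, 3.14, 3.14].

## Interface

Orientations are given as [roll, pitch, yaw] about the fixed x, y, z axes, in that order (R = Rz(yaw) Ry(pitch) Rx(roll)).
In Python, from bench import * gives the robot as it stands.
- The arm moves only by the tool move_arm, never from a script. Its argument "steps" is one flat list of numbers, 7 for each row, row after row: the turn, a rotation vector about the world's x, y, z in rad, then the shift along the world's x, y, z in m, then the opening, from 0 (shut) to 1 (fully open). A call has 1 to 12 rows; each row is the pose to reach, as a shift and turn from the pose commanded when the call began; what a row does not reach only later rows make up. A row lasts 1/10 s, in which the tool goes at most 50 mm and 8.59 degrees, less where a joint would pass 70% of its speed; a pose out of reach is approached as far as the arm can. A call with a gripper value outside its range is refused whole. The fingers move at their own pace and stop on an object; the grip force is fixed at half the most. Time passes only in rows, so rows that repeat a pose let the fingers close. It gives the time, the measured TCP pose, the force, the opening and the grip force at its end, in the units of the state.
- get_obs(): the state, without advancing time (a new reading comes with each control period).
- snapshot(name): name is "scene" or "top" or "wrist"; returns (picture, depth): 384x512x3 uint8, red, green, blue; 384x512 float32, m along the optical axis (not along the pixel's ray), 0 where there is no reading.
- camera_model(name): a dict with "fx", "fy", "cx", "cy" (pixels), "rvec" (rotation vector, rad) and "tvec" (3), from world to camera coordinates, as OpenCV has them. Camera axes: x right, y down, z forward; pixel columns grow to the right and rows downward; lengths in m; the calibration is good to about 2 mm. The wrist camera is an equidistant fisheye: a pixel r from the principal point sees the ray r / f radians off the axis. A picture is of the moment at which its call begins: read the wrist's pose just before it. camera_model takes no time and is no camera call; for the wrist camera it gives the pose at the moment of the call.
- close_job(): hands the job in; it is judged then, once.
Trained networks look in the newest picture that a camera, given by its name, has taken for a name from the list of things; names that differ only in an ending like _2 or _b are one class to them, and where a whole thing is asked for, a point or a joint stands for the part that bears it (a point fixed in the world has none). Each returns a list of dicts, best first, with "score" (0 to 1); they miss things now and then, are a little off and sometimes report something else, mostly with a low value. They report only what shows in the picture. A call takes as long as a camera call. They do not tell look-alikes from the thing itself.
- silhouettes(camera, target): "pixels" (384x512 bool, what is visible of it) and "uv" ([column, row] in pixels, amid what is visible of it).
- spot_point(camera, target): "uv" ([column, row] in pixels: a listed point, or the origin of a listed thing).
The state is a dict: "time": time; "joint_positions": joint angles; "qvel": joint speeds; "joint_torque": joint torques, N m; "tool_pos": TCP position; "ee_rot": TCP orientation; "wrist_force": force on the tool from outside, world axes, zero at the start; "wrist_torque": the same for the moment, N m; "width": finger opening in m; "finger_force": force on a finger pad.
Only numpy, scipy, OpenCV 4.12 (cv2) and the standard library are available. Lean on these libraries where they do the work, as an engineer would, in place of code of your own. Each camera call takes 0.05 s, during which the arm holds its last target. There are 200 camera calls.

## Working session

There is one attempt and no reset: what is moved stays moved. The work goes in short steps, Python scripts to look and compute and a tool call to move; the robot and the scene stay as the last step left them, time stands still between calls to the robot, and variables do not carry over. Pictures are saved under pics/ and viewed, at most 10 in all, crops included, and the job is handed in when it is done.

Besides the shell and the picture viewer there is one more tool, called after "Call:" as name(argument=value, ...) on one line, values as JSON. move_arm: Moves the arm, as the interface text tells. Its arguments: {"type":"object","properties":{"steps":{"type":"array"}},"required":["steps"]}

```bash
mkdir -p pics
cat > h.py <<'E'
from bench import *
import numpy as np, cv2
def cloud(name, d):
    m=camera_model(name); R=cv2.Rodrigues(np.array(m["rvec"],float))[0]; t=np.array(m["tvec"],float)
    v,u=np.mgrid[0:384,0:512]
    P=np.stack([(u-m["cx"])/m["fx"]*d,(v-m["cy"])/m["fy"]*d,d],-1)
    return (P-t)@R
def save(n,im): cv2.imwrite(f"pics/{n}.png",im[:,:,::-1])
E
python3 - <<'E'
from h import *
for n in("top","scene"):
    im,d=snapshot(n); save(n,im); P=cloud(n,d); np.savez(n,im=im,d=d,P=P)
    for t in("mahogany_foot","caliper","moving_jaw"):
        for s in silhouettes(n,t):
            u,v=map(int,s["uv"]); print(n,t,s["score"],(u,v),s["pixels"].sum(),P[v,u].round(3),im[s["pixels"]].mean(0).astype(int))
        for s in spot_point(n,t): print("  pt",s["score"],np.round(s["uv"]))
print(get_obs())
E
python3 -c "
import cv2,numpy as np
a=cv2.imread('pics/top.png');b=cv2.imread('pics/scene.png')
"
```

```text
top mahogany_foot 0.8 (283, 224) 251 [ 0.451 -0.119  0.065] [141 106  58]
top mahogany_foot 0.65 (271, 261) 226 [ 0.362 -0.091  0.069] [105  55 126]
top mahogany_foot 0.59 (246, 225) 227 [ 0.447 -0.03   0.063] [ 47  77 151]
  pt 0.76 [282. 225.]
  pt 0.71 [269. 260.]
  pt 0.67 [247. 228.]
top caliper 0.74 (164, 194) 7519 [0.526 0.18  0.031] [159 138 110]
  pt 0.82 [165. 196.]
top moving_jaw 0.96 (171, 212) 909 [0.478 0.156 0.052] [119 103  98]
  pt 0.9 [169. 216.]
scene mahogany_foot 0.94 (211, 231) 825 [ 0.461 -0.134  0.052] [114  66  42]
scene mahogany_foot 0.73 (243, 210) 718 [ 0.461 -0.044  0.046] [ 54  95 169]
scene mahogany_foot 0.63 (301, 167) 876 [0.47  0.156 0.056] [140 111 107]
scene mahogany_foot 0.61 (188, 213) 710 [ 0.379 -0.11   0.04 ] [125  66 145]
  pt 0.97 [191. 221.]
  pt 0.78 [242. 222.]
  pt 0.6 [213. 244.]
scene caliper 0.79 (332, 188) 6918 [0.549 0.161 0.028] [179 161 137]
  pt 0.87 [330. 193.]
scene moving_jaw 0.8 (302, 170) 970 [0.472 0.158 0.048] [140 110 105]
  pt 0.75 [297. 158.]
{'time': 0.7, 'joint_positions': array([ 1.23387542e+00,  8.71651565e-02,  1.37068741e+00,  3.77113992e-05,
        1.68358341e+00, -1.03105475e-01]), 'qvel': array([ 0.00110904,  0.00141252, -0.0010477 , -0.00088056, -0.00080071,
       -0.00052816]), 'joint_torque': array([ 1.03754832e-03, -3.39904940e+01, -3.02525318e+01,  7.19072158e-02,
        2.33357283e-02, -9.05627445e-06]), 'tool_pos': array([0.12743383, 0.53506049, 0.21953134]), 'ee_rot': array([ 3.14143295e+00, -2.11463113e-05,  2.90778147e+00]), 'wrist_force': array([ 0.15844896, -0.27587848,  0.62897559]), 'wrist_torque': array([-0.03879814,  0.00737691, -0.00671511]), 'finger_force': 0.0, 'width': 0.09432507115739824}
```

View pics/top.png

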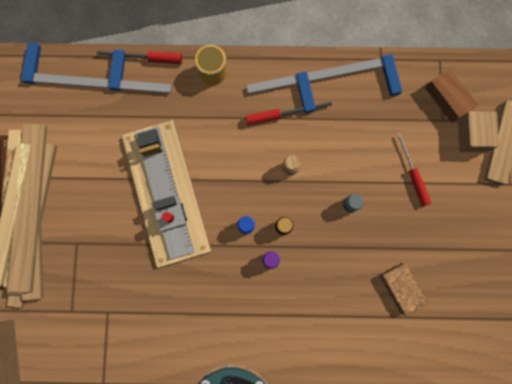

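View pics/scene.png

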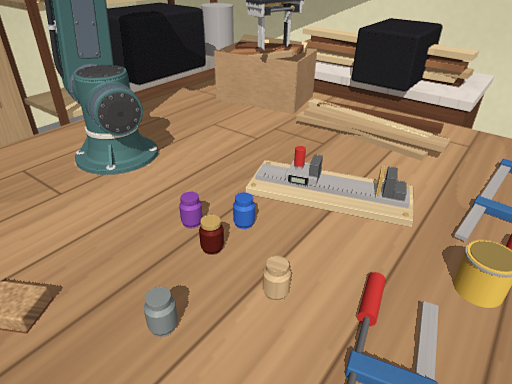

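Candidates: top view (284,226) brass-topped dark foot, (246,225) blue, (271,261) purple, (291,165) beech, (353,203) grey. The brass-topped one, (211,235) in the scene view, is dark red-brown and fits the description. I'll confirm it in a crop and measure.

Run:
```python
from h import *
T=np.load("top.npz");S=np.load("scene.npz")
cv2.imwrite("pics/crop.png",np.hstack([cv2.resize(S["im"][180:260,170:270],(500,400),interpolation=cv2.INTER_CUBIC),cv2.resize(T["im"][200:280,235:305],(300,400),interpolation=cv2.INTER_CUBIC)])[:,:,::-1])
for n,D,c in(("top",T,(284,226)),("scene",S,(211,235))):
    im=D["im"].astype(int);P=D["P"];v,u=np.mgrid[0:384,0:512]
    near=(abs(u-c[0])<22)&(abs(v-c[1])<28)
    top=near&(P[...,2]>.058)&(im[...,0]>im[...,2]*1.5)&(im[...,1]>im[...,0]*.55)
    q=P[top];print(n,"brass top",len(q),q.mean(0).round(4),(q.min(0)+q.max(0))[:2]/2,np.ptp(q,0).round(3), "px",u[top].mean(),v[top].mean())
    red=(im[...,0]>120)&(im[...,1]<60)&(im[...,2]<60)
    cx,cy=(168,216) if n=="top" else (300,157)
    k=red&(abs(u-cx)<14)&(abs(v-cy)<16);q=P[k];print(n,"knob",len(q),q.mean(0).round(4),q.min(0).round(3),q.max(0).round(3))
    kk=q[q[:,2]>q[:,2].max()-.006];print("  knobtop",len(kk),(kk.min(0)+kk.max(0))[:2]/2,kk.mean(0))
    # board
    s=max(((P[...,0]>.34)&(P[...,0]<.74)&(P[...,1]>.04)&(P[...,1]<.32)),key=lambda x:0) if 0 else (P[...,0]>.33)&(P[...,0]<.76)&(P[...,1]>.04)&(P[...,1]<.33)
    b=s&(P[...,2]>.012)&(P[...,2]<.10)
    nn,l,st,_=cv2.connectedComponentsWithStats(b.astype(np.uint8)); i=1+st[1:,4].argmax(); q=P[l==i]
    r=cv2.minAreaRect(q[:,:2].astype(np.float32));print(n,"board",r,len(q))
    np.save(n+"_b",q)
```

```text
top brass top 185 [ 0.4463 -0.1201  0.1163] [ 0.41206666 -0.09229052] [0.112 0.098 1.043] px 284.71351351351353 223.8864864864865
top knob 63 [0.4611 0.1562 0.1007] [0.453 0.145 0.049] [0.47  0.178 0.107]
  knobtop 51 [0.4610665  0.15544971] [0.46124422 0.15583869 0.10305418]
top board ((0.5359248518943787, 0.1800035983324051), (0.3615104556083679, 0.1405750960111618), 17.716867446899414) 7429
scene brass top 255 [ 0.4673 -0.1407  0.0794] [ 0.63158875 -0.30665287] [0.398 0.4   0.414] px 210.521568627451 222.82745098039214
scene knob 179 [0.4654 0.1503 0.084 ] [0.451 0.144 0.062] [0.475 0.165 0.102]
  knobtop 44 [0.46338681 0.15440595] [0.46341871 0.15281595 0.09975925]
scene board ((0.5335480570793152, 0.17985257506370544), (0.3589378893375397, 0.14463812112808228), 18.1506290435791) 6071
```

View pics/crop.png

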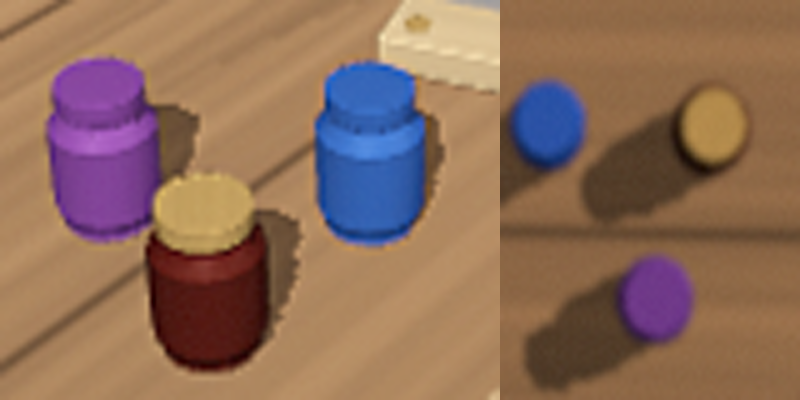

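The crop confirms it: the dark red-brown body with a brass top is at scene (211,235) / top (284,226), while purple and blue are the look-alikes. Next I'll measure it robustly.

Run:
```python
from h import *
for n,c in(("top",(284,226)),("scene",(210,223))):
    D=np.load(n+".npz");im=D["im"].astype(int);P=D["P"];v,u=np.mgrid[0:384,0:512]
    near=(abs(u-c[0])<16)&(abs(v-c[1])<14)
    m=near&(abs(P[...,2]-.065)<.006)&(im[...,1]>im[...,0]*.6)&(im[...,0]>90)
    q=P[m];lo,hi=np.percentile(q,[3,97],0);print(n,"disc",len(q),np.median(q,0).round(4),(lo+hi)/2,hi-lo)
    q=np.load(n+"_b.npy")
    # beam/board centre & yaw from 18mm board top edges
    for z0,z1 in((.012,.024),(.025,.035)):
        w=q[(q[:,2]>z0)&(q[:,2]<z1)];r=cv2.minAreaRect(w[:,:2].astype(np.float32));print(n,z0,np.round(r[0],4),np.round(r[1],3),r[2],len(w))
    a=np.radians(17.9);X=np.array([np.cos(a),np.sin(a)]);Y=np.array([-X[1],X[0]]);c0=np.array([.535,.180])
    loc=np.c_[(q[:,:2]-c0)@X,(q[:,:2]-c0)@Y,q[:,2]]
    for nm,w in(("jaws z.08",loc[(abs(loc[:,2]-.08)<.005)]),):
        for s in(w[w[:,0]<.02],w[w[:,0]>.05]): print("  ",nm,len(s),np.percentile(s,[2,50,98],0).round(4).tolist())
```

```text
top disc 176 [ 0.4509 -0.1241  0.0658] [ 0.45099164 -0.12404197  0.06558143] [0.02952821 0.02941916 0.00692529]
top 0.012 [0.5359 0.18  ] [0.362 0.141] 17.716867446899414 4206
top 0.025 [0.5305 0.1971] [0.341 0.097] 17.846593856811523 1868
   jaws z.08 178 [[-0.0835, -0.0245, 0.0759], [-0.0381, -0.0017, 0.0804], [-0.0279, 0.023, 0.0838]]
   jaws z.08 247 [[0.1001, -0.025, 0.0761], [0.1195, -0.0003, 0.0801], [0.1339, 0.0231, 0.0842]]
scene disc 235 [ 0.4525 -0.1254  0.0639] [ 0.45105818 -0.12461721  0.06249159] [0.03259914 0.03093203 0.00554668]
scene 0.012 [0.5335 0.1799] [0.359 0.145] 18.1506290435791 2836
scene 0.025 [0.5343 0.1795] [0.34  0.072] 19.276168823242188 1645
   jaws z.08 151 [[-0.0839, -0.0248, 0.0754], [-0.0413, -0.0068, 0.0789], [-0.0281, 0.0225, 0.0836]]
   jaws z.08 186 [[0.1, -0.0252, 0.0753], [0.1198, -0.0032, 0.0786], [0.1336, 0.0234, 0.0803]]
```

Call:
move_arm(steps=[0, 0, -0.464, 0.324, -0.659, 0, 0.8, 0, 0, -0.464, 0.324, -0.659, 0, 0.8, 0, 0, -0.464, 0.324, -0.659, 0, 0.8, 0, 0, -0.464, 0.324, -0.659, 0, 0.8, 0, 0, -0.464, 0.324, -0.659, 0, 0.8, 0, 0, -0.464, 0.324, -0.659, 0, 0.8, 0, 0, -0.464, 0.324, -0.659, 0, 0.8, 0, 0, -0.464, 0.324, -0.659, 0, 0.8, 0, 0, -0.464, 0.324, -0.659, 0, 0.8, 0, 0, -0.464, 0.324, -0.659, 0, 0.8, 0, 0, -0.464, 0.324, -0.659, 0, 0.8, 0, 0, -0.464, 0.324, -0.659, 0, 0.8])

```text
time: 1.9
tool_pos: [0.3926, -0.0055, 0.22]
ee_rot: [3.14, 0.001, 2.443]
wrist_force: [0.2, 0.4, -0.4]
width: 0.0749
finger_force: 0.0
```

Call:
move_arm(steps=[0, 0, 0, 0.0585, -0.119, -0.05, 0.8, 0, 0, 0, 0.0585, -0.119, -0.05, 0.8, 0, 0, 0, 0.0585, -0.119, -0.05, 0.8, 0, 0, 0, 0.0585, -0.119, -0.05, 0.8, 0, 0, 0, 0.0585, -0.119, -0.05, 0.8, 0, 0, 0, 0.0585, -0.119, -0.05, 0.8])

```text
time: 2.5
tool_pos: [0.4507, -0.1216, 0.1703]
ee_rot: [3.141, 0.001, 2.445]
wrist_force: [-0.1, 0.2, 1.1]
width: 0.0754
finger_force: 0.0
```

Run:
```python
from h import *
o=get_obs();print(o["tool_pos"],o["ee_rot"],o["wrist_force"])
im,d=snapshot("wrist");save("wrist1",im)
```

```text
[ 0.45067386 -0.1215749   0.17028439] [3.14076973e+00 7.71951586e-04 2.44470181e+00] [-0.10957469  0.21497804  1.06070768]
```

View pics/wrist1.png

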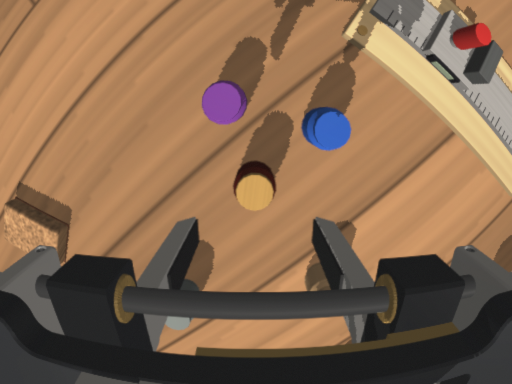

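The wrist view shows the brass disc at (255,191), on the fingers' midline at about column 255. Blue (328,128) and purple (224,102) are clear of the fingers. I'll descend and grip.

Call:
move_arm(steps=[0, 0, 0, 0.0, -0.002, -0.05, 0.8, 0, 0, 0, 0.0, -0.002, -0.09, 0.8, 0, 0, 0, 0.0, -0.002, -0.12, 0.8, 0, 0, 0, 0.0, -0.002, -0.143, 0.8, 0, 0, 0, 0.0, -0.002, -0.143, 0.8, 0, 0, 0, 0.0, -0.002, -0.143, 0, 0, 0, 0, 0.0, -0.002, -0.143, 0, 0, 0, 0, 0.0, -0.002, -0.143, 0, 0, 0, 0, 0.0, -0.002, -0.143, 0, 0, 0, 0, 0.0, -0.002, -0.143, 0, 0, 0, 0, 0.0, -0.002, -0.143, 0])

```text
time: 3.65
tool_pos: [0.4516, -0.1246, 0.0278]
ee_rot: [3.14, 0.002, 2.444]
wrist_force: [0.6, 0.8, 5.8]
width: 0.043
finger_force: 30.0
```

Call:
move_arm(steps=[0, 0, 0, 0, 0, 0.04, 0, 0, 0, 0, 0, 0, 0.08, 0, 0, 0, 0, 0, 0, 0.13, 0, 0, 0, 1.007, 0.1386, 0.3223, 0.13, 0, 0, 0, 1.007, 0.1386, 0.3223, 0.13, 0, 0, 0, 1.007, 0.1386, 0.3223, 0.13, 0, 0, 0, 1.007, 0.1386, 0.3223, 0.13, 0, 0, 0, 1.007, 0.1386, 0.3223, 0.13, 0, 0, 0, 1.007, 0.1386, 0.3223, 0.13, 0, 0, 0, 1.007, 0.1386, 0.3223, 0.13, 0, 0, 0, 1.007, 0.1386, 0.3223, 0.13, 0, 0, 0, 1.007, 0.1386, 0.3223, 0.13, 0])

```text
time: 4.85
tool_pos: [0.5887, 0.1985, 0.1547]
ee_rot: [-3.141, -0.003, -2.831]
wrist_force: [0.8, -1.0, -1.1]
width: 0.0434
finger_force: 30.0
```

Call:
move_arm(steps=[0, 0, 0, 0, 0, -0.04, 0, 0, 0, 0, 0, 0, -0.07, 0, 0, 0, 0, 0, 0, -0.085, 0, 0, 0, 0, 0, 0, -0.093, 0, 0, 0, 0, 0, 0, -0.093, 0, 0, 0, 0, 0, 0, -0.093, 0])

```text
time: 5.45
tool_pos: [0.5903, 0.1977, 0.0653]
ee_rot: [-3.141, 0.003, -2.833]
wrist_force: [0.3, 0.1, -0.6]
width: 0.0432
finger_force: 30.0
```

Run:
```python
from h import *
o=get_obs();print(o["tool_pos"],o["ee_rot"],o["wrist_force"])
im,d=snapshot("scene");cv2.imwrite("pics/s2.png",cv2.resize(im[120:230,230:430],(800,440))[:,:,::-1])
```

```text
[0.59029381 0.19767945 0.06531045] [-3.14138955e+00  2.85019283e-03 -2.83310216e+00] [ 0.31973487  0.10903469 -0.60198052]
```

View pics/s2.png

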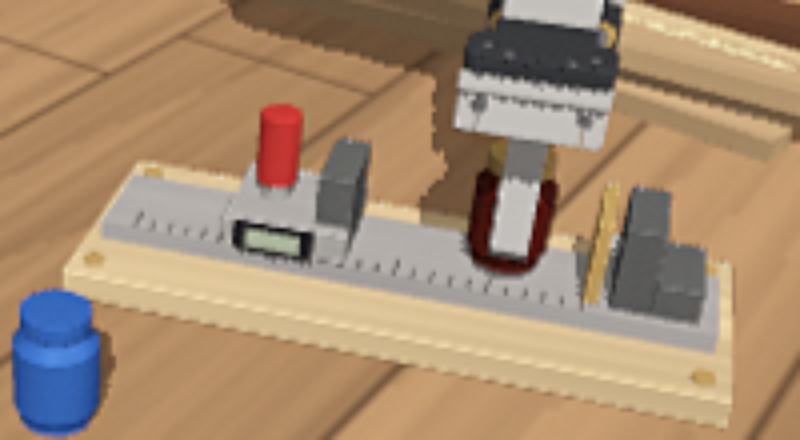

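The foot hangs upright in the fingers just above the beam at about (512,225) in the crop. The brass pad at (600,245) and the moving jaw at (345,200) are clear of it. I'll lower it in small steps.

Call:
move_arm(steps=[0, 0, 0, 0, 0, -0.003, 0, 0, 0, 0, 0, 0, -0.005, 0, 0, 0, 0, 0, 0, -0.006, 0, 0, 0, 0, 0, 0, -0.007, 0, 0, 0, 0, 0, 0, -0.007, 0, 0, 0, 0, 0, 0, -0.007, 0])

```text
time: 6.1
tool_pos: [0.5894, 0.198, 0.0578]
ee_rot: [-3.142, 0.001, -2.832]
wrist_force: [-3.3, -0.8, 5.4]
width: 0.0435
finger_force: 30.0
```

The wrist reads 5.4 N upward, so the foot is on the beam. I'll open the fingers and rise straight up.

Call:
move_arm(steps=[0, 0, 0, 0, 0, 0, 0.8, 0, 0, 0, 0, 0, 0, 0.8, 0, 0, 0, 0, 0, 0, 0.8, 0, 0, 0, 0, 0, 0, 0.8, 0, 0, 0, 0, 0, 0, 0.8, 0, 0, 0, 0, 0, 0.03, 0.8, 0, 0, 0, 0, 0, 0.06, 0.8, 0, 0, 0, 0, 0, 0.11, 0.8, 0, 0, 0, 0, 0, 0.11, 0.8, 0, 0, 0, 0, 0, 0.11, 0.8])

```text
time: 7.1
tool_pos: [0.5903, 0.1982, 0.1688]
ee_rot: [-3.141, 0.005, -2.832]
wrist_force: [-0.6, -0.9, -0.6]
width: 0.075
finger_force: 0.0
```

```bash
cat > chk.py <<'E'
from h import *
import sys
a=np.radians(17.8);X=np.array([np.cos(a),np.sin(a)]);Y=np.array([-X[1],X[0]]);c0=np.array([.535,.180])
def loc(n):
    im,d=snapshot(n);P=cloud(n,d);L=np.dstack([(P[...,:2]-c0)@X,(P[...,:2]-c0)@Y,P[...,2]]);i=im.astype(int)
    disc=(abs(L[...,2]-.095)<.006)&(L[...,0]>.0)&(L[...,0]<.095)&(abs(L[...,1])<.04)
    knob=(L[...,2]>.08)&(L[...,2]<.12)&(L[...,0]>-.11)&(L[...,0]<.04)&(abs(L[...,1])<.04)&(i[...,0]>100)&(i[...,1]<60)
    jaw=(abs(L[...,2]-.08)<.005)&(L[...,0]>-.1)&(L[...,0]<.08)&(abs(L[...,1])<.03)&(abs(i[...,0]-i[...,2])<30)
    for k,m in(("disc",disc),("knob",knob),("jaw",jaw)):
        q=L[m]
        if len(q)>5: lo,hi=np.percentile(q,[3,97],0);print(n,k,len(q),"mid",((lo+hi)/2).round(4),"ext",(hi-lo).round(4),"hi",hi.round(4))
    return im
E
python3 - <<'E'
from chk import *
print(get_obs()["tool_pos"],get_obs()["ee_rot"])
im=loc("scene");loc("top");save("s3",cv2.resize(im[120:230,230:430],(800,440)))
E
```

```text
[0.59033622 0.19817408 0.1687937 ] [-3.14131452  0.00460752 -2.83235027]
scene disc 137 mid [ 0.0544 -0.002   0.0926] ext [0.0309 0.032  0.0054] hi [0.0699 0.014  0.0953]
scene knob 104 mid [-0.0758 -0.0042  0.0917] ext [0.0202 0.0147 0.0202] hi [-0.0657  0.0032  0.1018]
scene jaw 109 mid [-0.0377 -0.0005  0.0781] ext [0.0186 0.0469 0.0039] hi [-0.0284  0.0229  0.0801]
top disc 170 mid [ 0.0539 -0.0027  0.095 ] ext [0.0315 0.0299 0.0068] hi [0.0696 0.0123 0.0984]
top knob 67 mid [-0.0781 -0.0009  0.0977] ext [0.0164 0.0192 0.0165] hi [-0.07    0.0087  0.106 ]
top jaw 182 mid [ 0.0053 -0.001   0.0798] ext [0.1047 0.046  0.0075] hi [0.0576 0.022  0.0835]
```

View pics/s3.png

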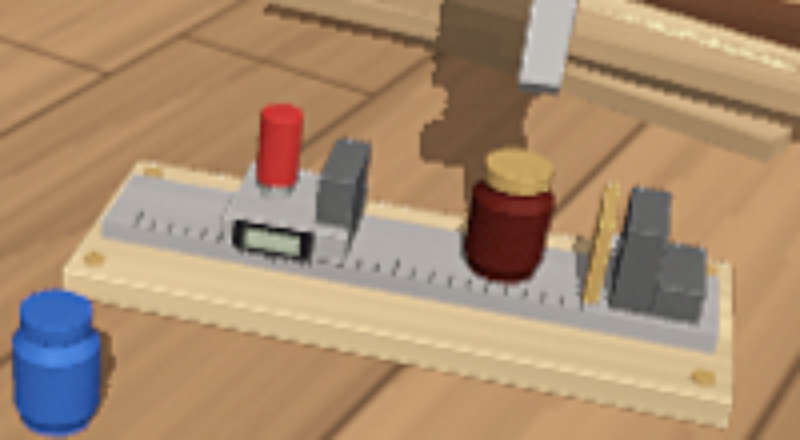

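The foot stands upright and released on the beam, with its disc at (520,170) in the crop, caliper x = 54 mm and y = -2 mm. The knob is at caliper x ≈ -76.5 mm. I'll go to the knob.

Call:
move_arm(steps=[0, 0, 0, -0.128, -0.0425, 0, 0.6, 0, 0, 0, -0.128, -0.0425, 0, 0.6, 0, 0, 0, -0.128, -0.0425, 0, 0.6, 0, 0, 0, -0.128, -0.0425, 0, 0.6, 0, 0, 0, -0.128, -0.0425, 0, 0.6, 0, 0, 0, -0.128, -0.0425, -0.03, 0.6, 0, 0, 0, -0.128, -0.0425, -0.06, 0.6, 0, 0, 0, -0.128, -0.0425, -0.083, 0.6, 0, 0, 0, -0.128, -0.0425, -0.083, 0.6, 0, 0, 0, -0.128, -0.0425, -0.083, 0.6])

```text
time: 8.2
tool_pos: [0.4619, 0.1556, 0.0831]
ee_rot: [3.141, -0.001, -2.832]
wrist_force: [-0.0, -0.7, 0.1]
width: 0.0569
finger_force: 0.0
```

Call:
move_arm(steps=[0, 0, 0, 0, 0, 0, 0, 0, 0, 0, 0, 0, 0, 0, 0, 0, 0, 0, 0, 0, 0, 0, 0, 0, 0, 0, 0, 0, 0, 0, 0, 0, 0, 0, 0, 0, 0, 0, 0, 0, 0, 0])

```text
time: 8.8
tool_pos: [0.4609, 0.1583, 0.0844]
ee_rot: [3.136, 0.002, -2.832]
wrist_force: [-2.0, 7.4, 2.0]
width: 0.0235
finger_force: 30.0
```

The knob is gripped at 23.5 mm, with the arm about 2.5 mm off its line. I'll correct that while sliding along the beam, going slower before the jaw meets the foot.

Call:
move_arm(steps=[0, 0, 0, -0.001, 0.0025, 0, 0, 0, 0, 0, 0.0135, 0.007, 0, 0, 0, 0, 0, 0.028, 0.0118, 0, 0, 0, 0, 0, 0.0423, 0.0163, 0, 0, 0, 0, 0, 0.0499, 0.0188, 0, 0, 0, 0, 0, 0.0537, 0.02, 0, 0, 0, 0, 0, 0.0566, 0.0209, 0, 0, 0, 0, 0, 0.0594, 0.0218, 0, 0, 0, 0, 0, 0.0623, 0.0228, 0, 0, 0, 0, 0, 0.0651, 0.0237, 0, 0, 0, 0, 0, 0.068, 0.0246, 0, 0, 0, 0, 0, 0.068, 0.0246, 0, 0])

```text
time: 10.0
tool_pos: [0.5291, 0.1802, 0.0844]
ee_rot: [3.141, 0.0, -2.832]
wrist_force: [-3.2, -0.2, 4.2]
width: 0.0234
finger_force: 30.0
```

Run:
```python
from chk import *
o=get_obs();p=o["tool_pos"][:2]-c0;print("tcp cal",p@X,p@Y,"F",o["wrist_force"][:2]@X,o["wrist_force"][:2]@Y,o["wrist_force"][2])
loc("scene");loc("top")
```

```text
tcp cal -0.005565656426513352 0.001986877774043763 F -3.075468099639726 0.8284317070928002 4.238336256445767
scene disc 165 mid [ 0.041  -0.0039  0.095 ] ext [0.0791 0.0357 0.0101] hi [0.0806 0.014  0.1001]
scene knob 26 mid [ 0.0046 -0.001   0.0915] ext [0.0047 0.0147 0.0199] hi [0.0069 0.0064 0.1014]
scene jaw 143 mid [ 0.0152 -0.0009  0.0796] ext [0.0548 0.0463 0.008 ] hi [0.0426 0.0222 0.0836]
top jaw 13 mid [ 0.0451 -0.0212  0.0791] ext [0.0668 0.0054 0.0067] hi [ 0.0785 -0.0185  0.0824]
```

Call:
move_arm(steps=[0, 0, 0, 0.0024, 0.0008, 0, 0, 0, 0, 0, 0.0048, 0.0015, 0, 0, 0, 0, 0, 0.0071, 0.0023, 0, 0, 0, 0, 0, 0.0095, 0.0031, 0, 0, 0, 0, 0, 0.0114, 0.0037, 0, 0, 0, 0, 0, 0.0133, 0.0043, 0, 0, 0, 0, 0, 0.0143, 0.0046, 0, 0, 0, 0, 0, 0.0143, 0.0046, 0, 0, 0, 0, 0, 0.0143, 0.0046, 0, 0])

```text
time: 11.0
tool_pos: [0.5426, 0.1845, 0.0844]
ee_rot: [3.141, -0.002, -2.832]
wrist_force: [-5.6, 0.2, 5.7]
width: 0.0237
finger_force: 30.0
```

Run:
```python
from chk import *
o=get_obs();p=o["tool_pos"][:2]-c0;print("tcp cal",p@X,p@Y,"F",o["wrist_force"][:2]@X,o["wrist_force"][:2]@Y,o["wrist_force"][2])
```

```text
tcp cal 0.008580621354239154 0.001994757116957702 F -5.270153828062745 1.896074309189513 5.672755400658373
```

Call:
move_arm(steps=[0, 0, 0, 0.001, 0.0003, 0, 0, 0, 0, 0, 0.0019, 0.0006, 0, 0, 0, 0, 0, 0.0025, 0.0008, 0, 0, 0, 0, 0, 0.0025, 0.0008, 0, 0, 0, 0, 0, 0.0025, 0.0008, 0, 0])

```text
time: 11.5
tool_pos: [0.5441, 0.185, 0.0844]
ee_rot: [3.141, -0.004, -2.832]
wrist_force: [-6.6, -1.5, 7.9]
width: 0.0234
finger_force: 30.0
```

Run:
```python
from chk import *
o=get_obs();p=o["tool_pos"][:2]-c0;print("tcp cal",p@X,p@Y,"F",o["wrist_force"][:2]@X,o["wrist_force"][:2]@Y,o["wrist_force"][2])
```

```text
tcp cal 0.010152407990947023 0.0019794736581115295 F -6.7274080367078 0.5380019883686132 7.8769875851065745
```

Call:
move_arm(steps=[0, 0, 0, 0.0008, 0.0003, 0, 0, 0, 0, 0, 0.0015, 0.0005, 0, 0, 0, 0, 0, 0.0015, 0.0005, 0, 0, 0, 0, 0, 0.0015, 0.0005, 0, 0, 0, 0, 0, 0.0015, 0.0005, 0, 0])

```text
time: 12.0
tool_pos: [0.545, 0.1853, 0.0844]
ee_rot: [3.141, -0.005, -2.832]
wrist_force: [-8.3, -2.2, 9.0]
width: 0.0233
finger_force: 30.0
```

Run:
```python
from chk import *
o=get_obs();p=o["tool_pos"][:2]-c0;print("tcp cal",p@X,p@Y,"F",o["wrist_force"][:2]@X,o["wrist_force"][:2]@Y,o["wrist_force"][2])
```

```text
tcp cal 0.011180532408836734 0.0019838778497742633 F -8.617569713835838 0.44852193759390696 8.963238724801997
```

The push is 8.6 N, inside the 6–10 N window. I'll open and lift off.

Call:
move_arm(steps=[0, 0, 0, 0, 0, 0, 0.5, 0, 0, 0, 0, 0, 0, 0.5, 0, 0, 0, 0, 0, 0, 0.5, 0, 0, 0, 0, 0, 0, 0.5, 0, 0, 0, 0, 0, 0.03, 0.5, 0, 0, 0, 0, 0, 0.07, 0.5, 0, 0, 0, -0.04, -0.013, 0.12, 0.5, 0, 0, 0, -0.08, -0.026, 0.14, 0.5, 0, 0, 0, -0.12, -0.04, 0.14, 0.5, 0, 0, 0, -0.12, -0.04, 0.14, 0.5])

```text
time: 13.0
tool_pos: [0.4241, 0.1449, 0.2252]
ee_rot: [-3.141, 0.002, -2.833]
wrist_force: [0.6, 0.3, -0.1]
width: 0.0468
finger_force: 0.0
```

Run:
```python
from chk import *
print(get_obs()["tool_pos"])
im=loc("scene");loc("top");save("s4",cv2.resize(im[120:230,230:430],(800,440)))
```

```text
[0.42407392 0.14491992 0.22523021]
scene disc 210 mid [ 0.0477 -0.0035  0.0952] ext [0.0905 0.0318 0.0113] hi [0.093  0.0124 0.1008]
scene knob 113 mid [ 0.0095 -0.0033  0.091 ] ext [0.0199 0.0176 0.0209] hi [0.0195 0.0055 0.1015]
scene jaw 115 mid [ 0.048  -0.0012  0.0779] ext [0.0183 0.0476 0.0049] hi [0.0572 0.0226 0.0803]
top disc 192 mid [ 0.0485 -0.0037  0.0959] ext [0.0895 0.0305 0.0093] hi [0.0932 0.0116 0.1005]
top knob 68 mid [ 0.0086 -0.0005  0.0967] ext [0.0179 0.0188 0.0174] hi [0.0176 0.009  0.1054]
top jaw 173 mid [ 0.0501 -0.0023  0.0797] ext [0.0227 0.0433 0.0083] hi [0.0614 0.0193 0.0839]
```

View pics/s4.png

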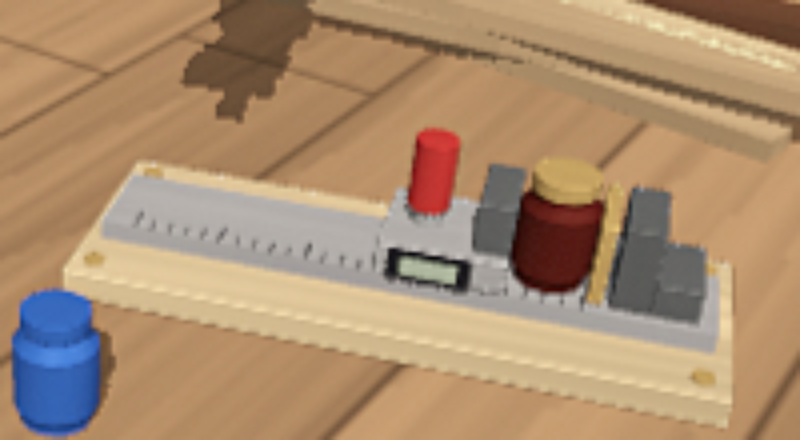

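The foot stands upright between the jaw and the brass pad, with its disc at (568,180) and the jaw at (500,210) in the crop. The jaw face is at about 57 mm, so the opening is about 43 mm plus pad yield, and the gripper is clear. I'll hand it in.

```bash
python3 -c "
from bench import *
print(close_job())"
```

```text
the job is handed in; nothing more can be done
None
```

The mahogany foot stands upright on the beam with the moving jaw shut on it. I slid the jaw until the push reached 8.6 N, then let go and moved the arm clear. The job was handed in at about 13 s; the hand-in returned no verdict.

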